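Press the long plug gauge home in its case

TASK

Inspection is done: put the longer of the two double-ended plug gauges back in the open gauge case, lying in the cutout that is shaped for it, and press it down until it is fully home on the cutout's floor. The cutout grips the gauge, so it must be pushed in, not dropped in. Leave the shorter gauge where it lies on the bench.

Things in the scene. Friction and masses are not known exactly. Their poses are not given: they have to be found in the camera images.
- long_gauge: The longer plug gauge (about 250 g), flat on the bench: a dark square steel handle 100 mm long, 28 mm wide and high, with a bright steel plug, 16 mm in diameter and 25 mm long, on each end; 150 mm over all, the same either way round. Origin: centre of the handle's underside. x runs along the gauge, z up. Grip it across the middle of the handle.
- short_gauge: The shorter plug gauge, of the same form: handle 80 mm long and 18 mm square, plugs 12 mm in diameter and 15 mm long, 110 mm over all. Origin: centre of the handle's underside, x along the gauge, z up. It stays on the bench; the two gauges may lie in either place.
- long_cutout (a point): Long cutout in the case's grey insert: centre of its floor, 14 mm above bench; x along it, z up. The gauge at home has its origin here, either way round. Insert top 26 mm above floor, case rim 28. Mouth 49 mm wide, 172 long, sloping (66 deg) to a snug 31 mm wide, 6 mm above floor. Four sprung rubber nubs hold the gauge about 9 mm above home until pushed down with 5 to 15 N, then grip it by friction.
- short_cutout (a point): Short cutout, centre of its floor, axes likewise; 132 mm long at the mouth, stays empty. The cutouts lie side by side, 134 mm apart; either may be the left one. A finger slot, 64 mm wide along x, crosses the whole insert (268 mm along y) through the middle of both, 10 mm deeper than their floors: fingers gripping a gauge's middle can go down in it and open there.
Not all that is in view belongs to the job. What is shaped like the long_gauge but purple or red is not meant.

How it is judged:
At the end, for the whole second after the job is handed in: The long gauge lies in its own cutout, in line with it (10 mm, 10 degrees), level (within 6 degrees) and pressed home: its underside within 4 mm of the cutout's floor, at rest; the short gauge is within 30 mm of where it began (z of long_gauge in the frame of long_cutout between -0.004 and 0.004 m and horizontal distance between long_gauge and long_cutout below 0.01 m and angle between the x axis of long_gauge and the x axis of long_cutout, either way round below 0.17 rad and angle between long_gauge's own z axis and vertical below 0.1 rad and linear speed of long_gauge below 0.02 m/s and distance of short_gauge from where it was at the start of the episode below 0.03 m); the robot touches nothing.
It fails at once if the long gauge is dropped or slammed into its cutout (faster than 0.6 m/s within 25 mm of the floor) (horizontal distance between long_gauge and long_cutout below 0.05 m and z of long_gauge in the frame of long_cutout below 0.025 m and linear speed of long_gauge above 0.6 m/s).
It fails at once if the short gauge is moved more than 30 mm (distance of short_gauge from where it was at the start of the episode above 0.03 m).
It also fails if it takes over 43 s, if anything falls off the work surface, if the arm or the gripper's body presses on something with over 40 N, if the wrist force passes 120 N, or if a joint passes its speed limit or range.

ROBOT

A 6-joint arm with a two-finger parallel gripper is mounted at the origin on the work surface. World frame = base frame: x ahead of the robot, y to its left, z up, the work surface at z = 0. Lengths are in m, angles in rad, forces in N, time in s.
With the tool pointing down it reaches from about 0.325 to 0.85 m from the base axis. Payload 4.4 kg.
Tool frame: the origin (TCP) lies midway between the tips of the shut fingers; the grasp point (between the pads) lies 19 mm behind it; z points along the fingers, y is the line along which they close (so a half turn about z gives the same grasp; the last joint's range is limited). The gripper opens to 94 mm and grips with 3 to 60 N. Pads are 16 mm wide; open, the fingers measure 119 mm over their backs; the gripper's body (75 mm by 177 mm) begins 78 mm behind the grasp point.
Start: joints at [-1.266, 0.207, 1.542, -0, 1.393, -0.15], TCP at [0.253, -0.516, 0.179] pointing down, gripper open.
Joint ranges: [-2.73, 2.73], [-0.86, 2.22], [0.23, 2.46], [-1.11, 4.25], [0.08, 2.63], [-2.82, 2.82]. Speed limits (rad/s): [2.79, 2.79, 3.14, 3.14, 3.14, 3.14].

INTERFACE

Orientations are given as a rotation vector (axis times angle).
In Python, from workcell import sensors, viewer, job, cut_out gives the robot as it stands.
- The arm moves only by the shell command python3 -m crank 'ROWS' [OPENING] [FORCE]. ROWS is JSON, a list of rows, each a list of 2 entries, a list of its own where there are three numbers: the shift along the tool's x, y, z each as a share of 250 mm, from -1 to 1, then the turn, a rotation vector about the tool's x, y, z each as a share of 2 rad, from -1 to 1. A call has 1 to 8 rows; each row is the pose to reach, as a shift and turn from the pose commanded when the call began, along the tool's axes at that moment; what a row does not reach only later rows make up. A row lasts 1/12 s, in which the tool goes at most 41.7 mm and 7.16 degrees, less where a joint would pass 70% of its speed; a pose out of reach is approached as far as the arm can. A call with a number of a shift or a turn outside -1 to 1 is refused whole. A call with a gripper value outside its range is refused whole. OPENING is the opening, from -1 (shut) to 1 (fully open), set as the call begins (- or left out, the last holds). The fingers move at their own pace and stop on an object; FORCE is the grip in N (left out, the last holds). Time passes only in rows, so rows that repeat a pose let the fingers close. It gives the time, the measured TCP pose, the force, the opening and the grip force at its end, in the units of the state.
- sensors.state(): the state, without advancing time (a new reading comes with each control period).
- viewer.get_image(name): name is "side" or "top"; returns the picture (384x512x3 uint8, blue, green, red); there is no depth.
- viewer.get_calibration(name): a dict with "intrinsics" (3x3 intrinsics, pixels), "world_from_camera" (4x4, takes a point from camera to world coordinates). Camera axes: x right, y up, looking along -z (the intrinsics and any distortion apply to the point x, -y, -z); pixel columns grow to the right and rows downward; lengths in m; the calibration is good to about 2 mm. A picture is of the moment at which its call begins. get_calibration takes no time and is no camera call.
- job.sign_off(): hands the job in; it is judged then, once.
Trained networks look in the newest picture that a camera, given by its name, has taken for a name from the list of things; names that differ only in an ending like _2 or _b are one class to them, and where a whole thing is asked for, a point or a joint stands for the part that bears it (a point fixed in the world has none). Each returns a list of dicts, best first, with "score" (0 to 1); they miss things now and then, are a little off and sometimes report something else, mostly with a low value. They report only what shows in the picture. A call takes as long as a camera call. They do not tell look-alikes from the thing itself.
- cut_out(camera, target): "pixels" (384x512 bool, what is visible of it) and "extent" ([left, top, right, bottom] in pixels, round what is visible of it).
The state is a dict: "time_s": time; "qpos": joint angles; "qd": joint speeds; "tau": joint torques, N m; "tcp_pos": TCP position; "ee_rot": TCP orientation; "contact_force": force on the tool from outside, world axes, zero at the start; "torque": the same for the moment, N m; "width": finger opening in m; "finger_force": force on a finger pad.
Only numpy, scipy, OpenCV 4.12 (cv2) and the standard library are available. Lean on these libraries where they do the work, as an engineer would, in place of code of your own. Each camera call takes 0.05 s, during which the arm holds its last target. There are 200 camera calls.

## Working session

There is one attempt and no reset: what is moved stays moved. The work goes in short steps, Python scripts to look and compute and a shell command to move; the robot and the scene stay as the last step left them, time stands still between calls to the robot, and variables do not carry over. Pictures are saved under pics/ and viewed, at most 10 in all, crops included, and the job is handed in when it is done.

```bash
mkdir -p pics; ls
python3 - <<'E'
from workcell import sensors, viewer, job, cut_out
import cv2, numpy as np
ims=[]
for n in("top","side"):
    im=viewer.get_image(n); cv2.imwrite(f"pics/{n}0.png",im)
    c=viewer.get_calibration(n); print(n,np.round(c["intrinsics"],1).tolist(),np.round(c["world_from_camera"],3).tolist(),[k for k in c])
    for t in("long_gauge","short_gauge","long_cutout","short_cutout"):
        try:
            for d in cut_out(n,t): print(n,t,round(d["score"],2),np.round(d["extent"]).tolist())
        except Exception as e: print(t,e)
print(sensors.state())
E
```

```text
pics
top [[446.7, 0.0, 253.4], [0.0, 446.7, 192.5], [0.0, 0.0, 1.0]] [[-0.014, 0.995, -0.101, 0.29], [-1.0, -0.014, 0.006, -0.159], [0.004, 0.101, 0.995, 1.479], [0.0, 0.0, 0.0, 1.0]] ['intrinsics', 'world_from_camera']
top long_gauge 0.71 [272.0, 231.0, 312.0, 252.0]
top long_gauge 0.66 [334.0, 169.0, 344.0, 217.0]
top long_gauge 0.65 [362.0, 135.0, 388.0, 171.0]
top long_gauge 0.58 [283.0, 158.0, 302.0, 198.0]
top short_gauge 0.5 [238.0, 155.0, 245.0, 187.0]
top long_cutout 0.6 [143.0, 136.0, 197.0, 203.0]
top short_cutout 0.57 [103.0, 130.0, 155.0, 192.0]
side [[470.7, 0.0, 262.5], [0.0, 470.7, 196.3], [0.0, 0.0, 1.0]] [[0.948, 0.182, -0.262, 0.084], [-0.319, 0.555, -0.768, -1.193], [0.006, 0.812, 0.584, 0.857], [0.0, 0.0, 0.0, 1.0]] ['intrinsics', 'world_from_camera']
side long_gauge 0.95 [272.0, 268.0, 330.0, 290.0]
side long_gauge 0.91 [265.0, 231.0, 322.0, 247.0]
side long_gauge 0.89 [343.0, 290.0, 406.0, 315.0]
side short_gauge 0.59 [266.0, 194.0, 299.0, 211.0]
side long_cutout 0.63 [266.0, 149.0, 290.0, 167.0]
side short_cutout 0.88 [263.0, 125.0, 282.0, 144.0]
{'time_s': 0.5, 'qpos': array([-1.26552667e+00,  2.06640202e-01,  1.54156195e+00,  1.00627228e-06,
        1.39349617e+00, -1.50527020e-01]), 'qd': array([ 0.00176975, -0.00035863, -0.00168267,  0.00189707, -0.00198796,
       -0.00215252]), 'tau': array([ 1.61385551e-04, -3.70485556e+01, -2.81434429e+01,  6.97664637e-02,
        2.88047333e-02, -4.46569459e-05]), 'tcp_pos': array([ 0.25306791, -0.51627682,  0.17889438]), 'ee_rot': array([-3.06025904e+00, -7.09758145e-01,  1.12778141e-05]), 'contact_force': array([ 0.12599934, -0.59083344, -1.70691489]), 'torque': array([-0.0080722 ,  0.00611898, -0.02269235]), 'finger_force': 0.0, 'width': 0.0934652630952866}
```

Run:
```python
import cv2
im=cv2.imread("pics/top0.png")[100:280,80:420]; cv2.imwrite("pics/t0c.png",cv2.resize(im,(794,420),interpolation=cv2.INTER_CUBIC))
im=cv2.imread("pics/side0.png"); cv2.imwrite("pics/s0c.png",cv2.resize(im,(800,600),interpolation=cv2.INTER_CUBIC))
```

```text
(no output)
```

View pics/t0c.png

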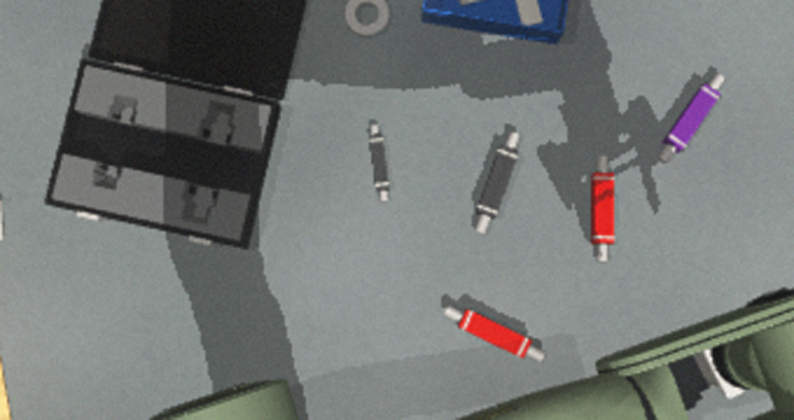

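View pics/s0c.png

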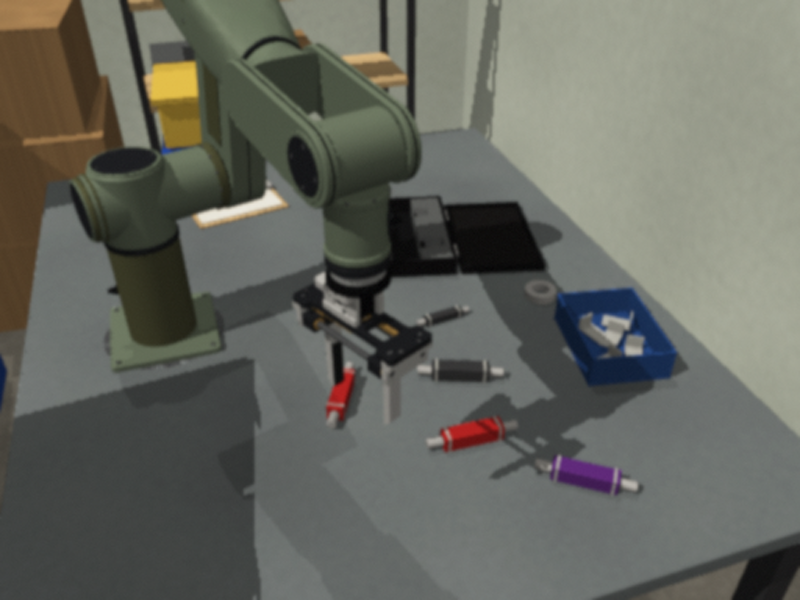

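```bash
cat > h.py <<'E'
import numpy as np, cv2
from workcell import sensors, viewer, job, cut_out
def ray(n,uv,z):
    c=viewer.get_calibration(n);K=c["intrinsics"];T=np.array(c["world_from_camera"])
    uv=np.atleast_2d(uv).astype(float)
    d=np.c_[(uv[:,0]-K[0][2])/K[0][0],-(uv[:,1]-K[1][2])/K[1][1],-np.ones(len(uv))]@T[:3,:3].T
    return T[:3,3]+d*((z-T[2,3])/d[:,2])[:,None]
def axis(n,m,z):
    ys,xs=np.nonzero(m); p=ray(n,np.c_[xs,ys],z)[:,:2]
    (c,s,a)=cv2.minAreaRect(np.float32(p*1000)); 
    w,v=np.linalg.eigh(np.cov(p.T)); v=v[:,1]; v=v*np.sign(v[0]); pr=p@v
    return p.mean(0).round(4),np.array(c).round(1),np.array(s).round(1),round(float(np.arctan2(v[1],v[0])),4)
def proj(n,P):
    c=viewer.get_calibration(n);K=np.array(c["intrinsics"]);T=np.linalg.inv(np.array(c["world_from_camera"]))
    q=np.atleast_2d(P)@T[:3,:3].T+T[:3,3]; return np.c_[K[0,0]*q[:,0]/-q[:,2]+K[0,2],K[1,1]*q[:,1]/q[:,2]+K[1,2]]
E
python3 - <<'E'
from h import *
viewer.get_image("top");viewer.get_image("side")
for n in("top","side"):
    for t in("long_gauge","long_cutout","short_cutout","short_gauge"):
        for d in cut_out(n,t):
            print(n,t,round(d["score"],2),np.round(d["extent"]).tolist(),d["pixels"].sum(),*axis(n,d["pixels"],.014 if "g" in t[-5:] else .04))
im=cv2.imread("pics/top0.png")[115:215,90:210]
im=np.clip(im.astype(float)*1.6,0,255).astype(np.uint8)
cv2.imwrite("pics/case.png",cv2.resize(im,(720,600),interpolation=cv2.INTER_CUBIC))
E
```

```text
top long_gauge 0.68 [331.0, 167.0, 343.0, 214.0] 359 [ 0.4474 -0.4445] [ 447.8 -443.3] [ 33. 143.] -0.0485
top long_gauge 0.58 [364.0, 133.0, 389.0, 172.0] 372 [ 0.5686 -0.5727] [ 571.5 -574.2] [ 34.8 147.6] -0.6331
top long_gauge 0.56 [270.0, 230.0, 312.0, 249.0] 344 [ 0.2732 -0.2877] [ 273.  -289.1] [146.7  29.2] 1.095
top long_gauge 0.55 [281.0, 158.0, 306.0, 200.0] 338 [ 0.48  -0.295] [ 482. -297.] [ 30.  150.2] -0.364
top long_cutout 0.82 [143.0, 134.0, 199.0, 205.0] 1802 [0.5166 0.106 ] [518.  105.4] [139.2 202.7] -0.2008
top long_cutout 0.22 [284.0, 157.0, 306.0, 200.0] 348 [ 0.4828 -0.295 ] [ 481.7 -294.9] [ 29.8 147.5] -0.358
top short_cutout 0.89 [104.0, 129.0, 156.0, 193.0] 1684 [0.5471 0.2376] [546.7 237.2] [134.5 198. ] -0.2175
top short_gauge 0.67 [237.0, 153.0, 244.0, 188.0] 163 [ 0.5147 -0.1303] [ 515.1 -130.3] [105.6  17.9] 0.1341
side long_gauge 0.91 [272.0, 269.0, 333.0, 291.0] 762 [ 0.4445 -0.4421] [ 446.1 -440.5] [ 54.1 156.2] -0.0013
side long_gauge 0.7 [340.0, 293.0, 406.0, 315.0] 899 [ 0.574  -0.5734] [ 573.3 -572.7] [ 53.4 150. ] -0.6189
side long_gauge 0.66 [208.0, 233.0, 226.0, 275.0] 375 [ 0.267  -0.2972] [ 270.4 -286.4] [156.5  33.5] 1.0897
side long_gauge 0.58 [265.0, 229.0, 322.0, 246.0] 618 [ 0.4839 -0.2939] [ 483.5 -293.7] [ 57.8 148.4] -0.3584
side long_cutout 0.73 [264.0, 148.0, 290.0, 167.0] 458 [0.5726 0.0933] [573.4  97.3] [143.7  74.6] 1.3721
side short_cutout 0.92 [263.0, 127.0, 282.0, 146.0] 373 [0.604  0.2247] [604.1 225.9] [150.6  70.9] 1.257
side short_gauge 0.73 [266.0, 147.0, 292.0, 168.0] 412 [0.5897 0.1342] [590.5 136.6] [137.2  72.1] 1.3571
side short_gauge 0.64 [266.0, 196.0, 300.0, 210.0] 206 [ 0.5127 -0.1336] [ 515.2 -133.6] [106.   35.6] 0.1792
```

View pics/case.png

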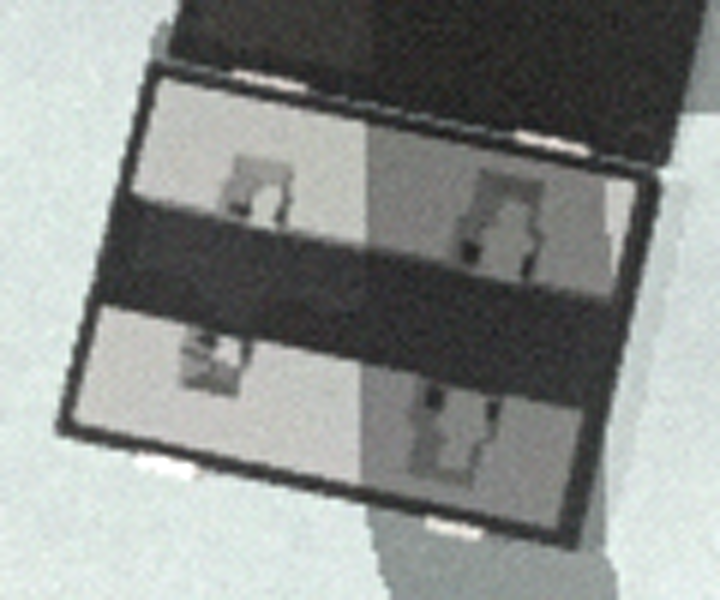

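Run:
```python
from h import *
f=lambda a:np.array(a)/6+[90-.4,115-.4]
R=ray("top",f([(150,65),(660,175),(575,545),(62,430)]),.042)[:,:2]
print("rim",R.round(4).tolist(),R.mean(0).round(4))
c=R.mean(0)
for a,b in((0,1),(3,2),(0,3),(1,2)):
    v=R[b]-R[a]; print(np.linalg.norm(v).round(4),np.degrees(np.arctan2(v[1],v[0])).round(2))
M=ray("top",f([(478,168),(545,180),(470,488),(410,470)]),.040)[:,:2]
print("mouth",M.round(4).tolist(),M.mean(0).round(4)); 
for a,b in((0,3),(1,2),(0,1),(3,2)):
    v=M[b]-M[a]; print(np.linalg.norm(v).round(4),np.degrees(np.arctan2(v[1],v[0])).round(2))
S=ray("top",f([(235,155),(297,163),(238,395),(178,385)]),.040)[:,:2]; print("short",S.mean(0))
s=sensors.state();from scipy.spatial.transform import Rotation as Ro
print(Ro.from_rotvec(s["ee_rot"]).as_matrix().round(3),s["time_s"])
# red obstacles heights etc; gauge by side/top dark pixels
```

```text
rim [[0.6623, 0.285], [0.5975, 0.0066], [0.3962, 0.0526], [0.4621, 0.3289]] [0.5295 0.1683]
0.2858 -103.1
0.284 -103.42
0.2049 167.62
0.2065 167.12
mouth [[0.6031, 0.106], [0.596, 0.0695], [0.4279, 0.1095], [0.4381, 0.1419]] [0.5162 0.1067]
0.1689 167.75
0.1728 166.62
0.0372 -101.05
0.0339 -107.48
short [0.5463179  0.23640801]
[[ 0.898  0.44  -0.   ]
 [ 0.44  -0.898 -0.   ]
 [-0.     0.    -1.   ]] 1.0
```

```bash
python3 -m crank '[[[1,-0.39,0.1],[0,0,0.4075]],[[1,-0.39,0.1],[0,0,0.4075]],[[1,-0.39,0.1],[0,0,0.4075]],[[1,-0.39,0.1],[0,0,0.4075]],[[1,-0.39,0.1],[0,0,0.4075]],[[1,-0.39,0.1],[0,0,0.4075]],[[1,-0.39,0.1],[0,0,0.4075]],[[1,-0.39,0.1],[0,0,0.4075]]]' 1 50
cat > go.py <<'E'
import sys
from h import *
from scipy.spatial.transform import Rotation as Ro
x,y,z,a=map(float,sys.argv[1:5]); s=sensors.state(); R=Ro.from_rotvec(s["ee_rot"])
G=Ro.from_matrix(np.array([[np.cos(a),np.sin(a),0],[np.sin(a),-np.cos(a),0],[0,0,-1]]).tolist())
print("shift",(R.inv().apply(np.array([x,y,z])-s["tcp_pos"])/.25).round(4),"turn",((R.inv()*G).as_rotvec()/2).round(4),"tcp",s["tcp_pos"].round(4),s["time_s"],s["contact_force"].round(1),s["width"].round(4))
E
python3 go.py .482 -.2945 .08 -.36
```

```text
time_s: 1.67
tcp_pos: [0.4377, -0.3135, 0.1533]
ee_rot: [-3.088, 0.557, -0.001]
contact_force: [0.5, -0.1, -0.0]
width: 0.094
finger_force: 0.0Traceback (most recent call last):
  File "go.py", line 6, in <module>
    print("shift",(R.inv().apply(np.array([x,y,z])-s["tcp_pos"])/.25).round(4),"turn",((R.inv()*G).as_rotvec()/2).round(4),"tcp",s["tcp_pos"].round(4),s["time_s"],s["contact_force"].round(1),s["width"].round(4))
                                                                                                                                                                                               ^^^^^^^^^^^^^^^^
AttributeError: 'float' object has no attribute 'round'
```

```bash
sed -i 's/s\["width"\].round(4)/s["width"]/' go.py; python3 go.py .482 -.2945 .08 -.36
```

```text
shift [ 0.1394 -0.1322  0.2936] turn [-0.0017  0.0001  0.0015] tcp [ 0.4377 -0.3135  0.1533] 1.6667 [ 0.5 -0.1 -0. ] 0.09396424243298439
```

```bash
python3 -m crank '[[[0.14,-0.132,0.29],[0,0,0]],[[0.14,-0.132,0.29],[0,0,0]],[[0.14,-0.132,0.3],[0,0,0]],[[0.14,-0.132,0.4],[0,0,0]],[[0.14,-0.132,0.5],[0,0,0]],[[0.14,-0.132,0.56],[0,0,0]],[[0.14,-0.132,0.585],[0,0,0]],[[0.14,-0.132,0.585],[0,0,0]]]' 1 50
python3 -m crank '[[[0,0,0],[0,0,0]],[[0,0,0],[0,0,0]],[[0,0,0],[0,0,0]],[[0,0,0],[0,0,0]],[[0,0,0],[0,0,0]],[[0,0,0],[0,0,0]],[[0,0,0],[0,0,0]],[[0,0,0],[0,0,0]]]' -1 50
python3 - <<'E'
from h import *
for n in("top","side"):
    im=viewer.get_image(n); cv2.imwrite(f"pics/{n}1.png",im)
a=cv2.imread("pics/top1.png")[130:230,230:350];b=cv2.imread("pics/side1.png")[190:290,230:350]
cv2.imwrite("pics/g1.png",cv2.resize(np.hstack([a,b]),(792,330),interpolation=cv2.INTER_CUBIC))
E
python3 go.py .482 -.2945 .006 -.36
```

```text
time_s: 2.33
tcp_pos: [0.4774, -0.3, 0.0066]
ee_rot: [-3.09, 0.561, 0.005]
contact_force: [1.2, -0.5, -0.6]
width: 0.0941
finger_force: 0.0
time_s: 3.0
tcp_pos: [0.4791, -0.3001, 0.0078]
ee_rot: [3.091, -0.561, 0.0]
contact_force: [-0.9, -0.4, 0.1]
width: 0.0442
finger_force: 0.0
shift [ 0.0034 -0.0249  0.0067] turn [-0.      0.0001  0.0005] tcp [ 0.479  -0.3     0.0077] 3.1 [-0.3 -0.7 -0.5] 0.036047107504945955
```

View pics/g1.png

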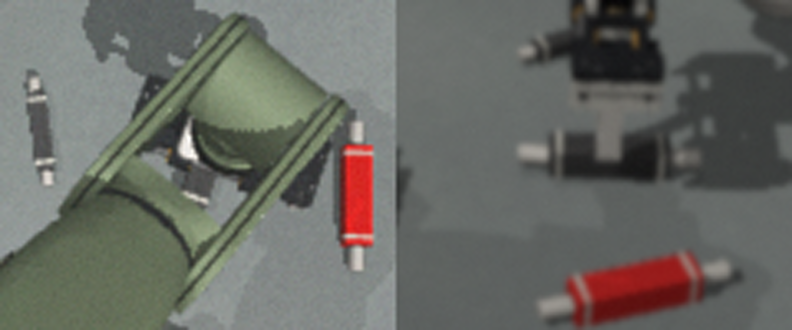

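```bash
python3 -m crank '[[[0,0,0],[0,0,0]],[[0,0,0],[0,0,0]],[[0,0,0],[0,0,0]],[[0,0,0],[0,0,0]],[[0,0,0],[0,0,0]]]' -1 50
python3 -m crank '[[[0,0,-0.1],[0,0,0]],[[0,0,-0.2],[0,0,0]],[[0,0,-0.3],[0,0,0]],[[0,0,-0.4],[0,0,0]],[[0,0,-0.5],[0,0,0]],[[0,0,-0.5],[0,0,0]],[[0,0,-0.5],[0,0,0]]]' -1 50
python3 go.py .515 .105 .13 -.229
```

```text
time_s: 3.52
tcp_pos: [0.479, -0.3001, 0.0077]
ee_rot: [-3.091, 0.561, 0.0]
contact_force: [0.2, 0.4, 0.2]
width: 0.003
finger_force: 0.0
time_s: 4.1
tcp_pos: [0.4802, -0.3011, 0.1345]
ee_rot: [3.089, -0.561, 0.006]
contact_force: [0.3, 0.1, -0.1]
width: 0.0004
finger_force: 0.0
shift [-0.4406 -1.5697  0.0138] turn [ 0.0009 -0.0019 -0.0651] tcp [ 0.4802 -0.3011  0.1345] 4.1 [ 0.3  0.1 -0.1] 0.0004409793398617399
```

Run:
```python
from h import *
for n in("top","side"):
    im=viewer.get_image(n); cv2.imwrite(f"pics/{n}2.png",im)
    for t in("long_gauge","short_gauge"):
        for d in cut_out(n,t):
            print(n,t,round(d["score"],2),np.round(d["extent"]).tolist(),d["pixels"].sum(),*axis(n,d["pixels"],.014))
a=cv2.imread("pics/top2.png")[130:230,230:350];b=cv2.imread("pics/side2.png")[190:290,230:350]
cv2.imwrite("pics/g2.png",cv2.resize(np.hstack([a,b]),(792,330),interpolation=cv2.INTER_CUBIC))
```

```text
top long_gauge 0.87 [334.0, 172.0, 345.0, 216.0] 320 [ 0.4397 -0.4455] [ 441.  -444.6] [ 29.8 136.2] -0.0727
top long_gauge 0.63 [276.0, 235.0, 313.0, 251.0] 280 [ 0.2709 -0.2901] [ 268.4 -293.3] [123.3  27.7] 1.1011
top long_gauge 0.56 [365.0, 135.0, 387.0, 168.0] 261 [ 0.576  -0.5783] [ 574.3 -576.7] [ 26.6 140.1] -0.6224
top long_gauge 0.51 [281.0, 176.0, 301.0, 196.0] 152 [ 0.4603 -0.2872] [ 459.4 -287. ] [27.1 65.2] -0.3341
top short_gauge 0.64 [235.0, 152.0, 246.0, 187.0] 189 [ 0.5184 -0.1307] [ 518.5 -130.8] [104.7  22. ] 0.126
side long_gauge 0.96 [272.0, 270.0, 331.0, 290.0] 700 [ 0.443  -0.4422] [ 444.5 -441.3] [ 51.9 145.9] -0.0117
side long_gauge 0.93 [268.0, 230.0, 322.0, 246.0] 612 [ 0.4844 -0.2943] [ 484.  -292.9] [ 58.6 148.3] -0.3495
side long_gauge 0.9 [341.0, 289.0, 407.0, 318.0] 938 [ 0.5743 -0.5742] [ 573.4 -573.3] [ 57.5 148.5] -0.6283
side long_gauge 0.88 [208.0, 232.0, 227.0, 272.0] 428 [ 0.2713 -0.2866] [ 272.4 -283.2] [156.6  32.6] 1.1396
side short_gauge 0.51 [268.0, 194.0, 298.0, 211.0] 243 [ 0.5116 -0.1328] [ 513.7 -132.1] [108.8  40.3] 0.1671
side short_gauge 0.36 [264.0, 231.0, 320.0, 246.0] 607 [ 0.484 -0.294] [ 483.5 -293.7] [ 57.5 148. ] -0.3519
```

View pics/g2.png

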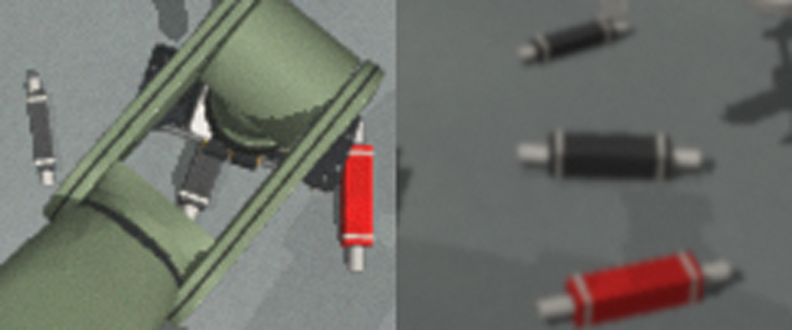

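Run:
```python
from h import *
a=-.36; yv=np.array([np.sin(a),-np.cos(a),0])
T=np.array([.479,-.300,.0077])
for w in (0,.02,-.02): print(w,proj("side",T+w*yv).round(1),proj("top",T+w*yv).round(1))
print("tip at z",[ray("side",(294.8,238.5),z).round(3).tolist() for z in (.008,.03,.05)])
print("now",proj("side",sensors.state()["tcp_pos"]))
print(proj("side",[[.482,-.295,0],[.482,-.295,.028]]))
b=cv2.imread("pics/side2.png")[130:270,215:385]; c=cv2.imread("pics/side1.png")[130:270,215:385]
cv2.imwrite("pics/g3.png",cv2.resize(np.hstack([c,b]),(796,328),interpolation=cv2.INTER_CUBIC))
print(sensors.state()["qpos"],sensors.state()["width"])
```

```text
0 [[293.2 240.6]] [[293.2 179.8]]
0.02 [[293.4 245.5]] [[298.9 181.8]]
-0.02 [[293.1 235.8]] [[287.6 177.8]]
tip at z [[[0.486, -0.293, 0.008]], [[0.476, -0.317, 0.03]], [[0.466, -0.338, 0.05]]]
now [[294.87105677 204.40237073]]
[[293.44353302 241.36671513]
 [293.90162251 233.57607929]]
[-7.12858383e-01  2.29544332e-01  1.61708063e+00 -8.11778384e-06
  1.29841441e+00  1.21720092e+00] 0.0002399644103557408
```

View pics/g3.png

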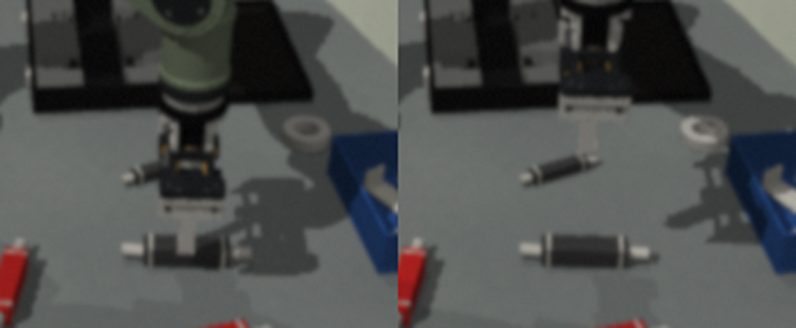

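The tool tip shows about 8 px higher in the side picture than the reported TCP projects (tip at about (296,196), projected at (295,204)). The fingers seem to be roughly 25–30 mm higher than reported and shut above the handle. I'll open, go down again and feel for contact.

```bash
python3 go.py .482 -.295 .008 -.355
python3 -m crank '[[[0,-0.026,0.1],[0,0,0]],[[0,-0.026,0.1],[0,0,0]],[[0,-0.026,0.2],[0,0,0]],[[0,-0.026,0.3],[0,0,0]],[[0,-0.026,0.4],[0,0,0]],[[0,-0.026,0.5],[0,0,0]],[[0,-0.026,0.5],[0,0,0]],[[0,-0.026,0.5],[0,0,0]]]' 1 50
python3 -m crank '[[[0,0,0.02],[0,0,0]],[[0,0,0.04],[0,0,0]],[[0,0,0.04],[0,0,0]]]' 1 50
python3 go.py .482 -.295 -.02 -.355
```

```text
shift [ 0.0105 -0.0211  0.4913] turn [-0.0006  0.0016 -0.0021] tcp [ 0.478  -0.2993  0.1308] 4.4 [ 0.7 -0.1  0.7] 0.0002399644103557408
time_s: 5.07
tcp_pos: [0.4797, -0.2928, 0.0062]
ee_rot: [-3.089, 0.561, 0.007]
contact_force: [0.6, -0.2, 0.2]
width: 0.0503
finger_force: 0.0
time_s: 5.32
tcp_pos: [0.4818, -0.2945, -0.0017]
ee_rot: [3.09, -0.561, 0.002]
contact_force: [-0.4, 0.1, 0.5]
width: 0.0706
finger_force: 0.0
shift [0.0016 0.0017 0.0733] turn [ 0.0002 -0.0005 -0.0021] tcp [ 0.4818 -0.2945 -0.0017] 5.3167 [-0.4  0.1  0.5] 0.07064582051924696
```

```bash
python3 -m crank '[[[0,0,0.02],[0,0,0]],[[0,0,0.04],[0,0,0]],[[0,0,0.04],[0,0,0]],[[0,0,0.04],[0,0,0]]]' 1 50
python3 - <<'E'
from h import *
im=viewer.get_image("side"); cv2.imwrite("pics/side3.png",im)
b=im[190:270,235:355]
cv2.imwrite("pics/g4.png",cv2.resize(b,(792,528),interpolation=cv2.INTER_CUBIC))
s=sensors.state();print(s["tcp_pos"],s["contact_force"],s["width"])
E
```

```text
time_s: 5.65
tcp_pos: [0.481, -0.2938, -0.0126]
ee_rot: [-3.091, 0.561, 0.001]
contact_force: [-0.4, 0.4, -0.0]
width: 0.0936
finger_force: 0.0
[ 0.48119268 -0.29394189 -0.01242071] [0.66717761 0.80939515 0.09554938] 0.09389688861616616
```

View pics/g4.png

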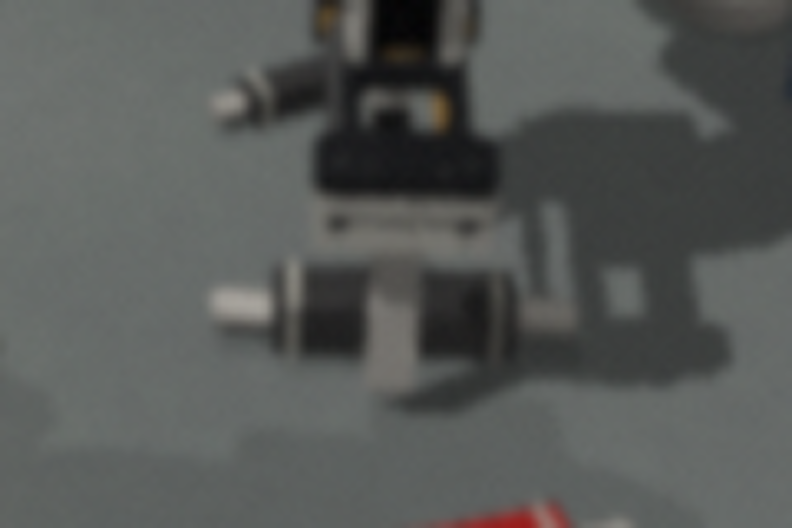

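Run:
```python
from h import *
a=-.36; yv=np.array([np.sin(a),-np.cos(a),0])
for w in (.047,.0595):
  for z in (0,.01,.02,.03): print(w,z,proj("side",np.array([.481,-.294,z])+w*yv).round(1))
```

```text
0.047 0 [[293.3 252.9]]
0.047 0.01 [[293.4 250.1]]
0.047 0.02 [[293.6 247.2]]
0.047 0.03 [[293.8 244.4]]
0.0595 0 [[293.4 256.1]]
0.0595 0.01 [[293.5 253.3]]
0.0595 0.02 [[293.7 250.4]]
0.0595 0.03 [[293.9 247.6]]
```

```bash
python3 -m crank '[[[0,0,0.01],[0,0,0]],[[0,0,0.02],[0,0,0]],[[0,0,0.02],[0,0,0]]]' 1 50
python3 -m crank '[[[0,0,0.01],[0,0,0]],[[0,0,0.015],[0,0,0]],[[0,0,0.015],[0,0,0]]]' 1 50
```

```text
time_s: 5.95
tcp_pos: [0.481, -0.2937, -0.0178]
ee_rot: [-3.091, 0.561, 0.001]
contact_force: [0.1, 0.0, 0.4]
width: 0.0941
finger_force: 0.0
time_s: 6.2
tcp_pos: [0.481, -0.2938, -0.0215]
ee_rot: [-3.091, 0.561, 0.001]
contact_force: [0.9, 0.4, 0.4]
width: 0.0944
finger_force: 0.0
```

```bash
python3 -m crank '[[[0,0,0.01],[0,0,0]],[[0,0,0.01],[0,0,0]]]'
python3 -m crank '[[[0,0,0.01],[0,0,0]],[[0,0,0.01],[0,0,0]]]'
```

```text
time_s: 6.37
tcp_pos: [0.4811, -0.2939, -0.0239]
ee_rot: [-3.091, 0.561, 0.001]
contact_force: [-0.9, 0.2, -0.2]
width: 0.0939
finger_force: 0.0
time_s: 6.53
tcp_pos: [0.4815, -0.2942, -0.0261]
ee_rot: [3.091, -0.561, 0.001]
contact_force: [0.2, -0.1, -0.1]
width: 0.0938
finger_force: 0.0
```

```bash
python3 -m crank '[[[0,0,0.008],[0,0,0]],[[0,0,0.008],[0,0,0]]]'
python3 -m crank '[[[0,0,0.008],[0,0,0]],[[0,0,0.008],[0,0,0]]]'
```

```text
time_s: 6.7
tcp_pos: [0.4815, -0.2942, -0.0263]
ee_rot: [-3.091, 0.561, 0.0]
contact_force: [-3.0, 3.3, 11.3]
width: 0.0943
finger_force: 5.7
time_s: 6.87
tcp_pos: [0.4816, -0.2943, -0.0264]
ee_rot: [-3.091, 0.561, 0.001]
contact_force: [-6.8, 6.0, 22.8]
width: 0.0938
finger_force: 11.5
```

```bash
python3 -m crank '[[[0,0,-0.036],[0,0,0]],[[0,0,-0.036],[0,0,0]]]'
python3 -m crank '[[[0,0,0],[0,0,0]],[[0,0,0],[0,0,0]],[[0,0,0],[0,0,0]],[[0,0,0],[0,0,0]],[[0,0,0],[0,0,0]],[[0,0,0],[0,0,0]],[[0,0,0],[0,0,0]],[[0,0,0],[0,0,0]]]' -1 50
python3 -m crank '[[[0,0,0],[0,0,0]],[[0,0,0],[0,0,0]],[[0,0,0],[0,0,0]],[[0,0,0],[0,0,0]]]' -1 50
```

```text
time_s: 7.03
tcp_pos: [0.4827, -0.2951, -0.0192]
ee_rot: [3.089, -0.561, 0.005]
contact_force: [0.4, -0.3, 0.4]
width: 0.0942
finger_force: 0.0
time_s: 7.7
tcp_pos: [0.4812, -0.294, -0.0212]
ee_rot: [-3.091, 0.561, 0.0]
contact_force: [-0.1, -0.4, 0.6]
width: 0.0443
finger_force: 0.0
time_s: 8.03
tcp_pos: [0.4813, -0.2942, -0.021]
ee_rot: [3.091, -0.561, 0.0]
contact_force: [0.0, -0.4, -0.5]
width: 0.0275
finger_force: 50.0
```

Gripped (27.5 mm wide, 50 N). Now lift.

```bash
python3 -m crank '[[[0,0,-0.1],[0,0,0]],[[0,0,-0.22],[0,0,0]],[[0,0,-0.34],[0,0,0]],[[0,0,-0.46],[0,0,0]],[[0,0,-0.56],[0,0,0]],[[0,0,-0.56],[0,0,0]],[[0,0,-0.56],[0,0,0]]]' -1 50
python3 go.py .515 .105 .10 -.229
python3 - <<'E'
from h import *
im=viewer.get_image("side"); cv2.imwrite("pics/side4.png",im); viewer.get_image("top")
zz=sensors.state()["tcp_pos"][2]+.021
for n in("side","top"):
    for d in cut_out(n,"long_gauge"):
        print(n,round(d["score"],2),np.round(d["extent"]).tolist(),d["pixels"].sum(),*axis(n,d["pixels"],zz+.014))
E
```

```text
time_s: 8.62
tcp_pos: [0.4819, -0.2945, 0.1196]
ee_rot: [3.09, -0.561, 0.003]
contact_force: [0.6, 0.8, -3.7]
width: 0.0276
finger_force: 50.0
shift [-0.4379 -1.5426  0.0763] turn [ 0.0005 -0.0012 -0.0651] tcp [ 0.4819 -0.2945  0.1196] 8.6167 [ 0.6  0.8 -3.7] 0.027570288278632508
side 0.85 [266.0, 190.0, 330.0, 206.0] 581 [ 0.4857 -0.289 ] [ 487.6 -288. ] [ 62.  150.2] -0.3462
side 0.77 [205.0, 234.0, 226.0, 276.0] 447 [ 0.2398 -0.4349] [ 240.8 -431.2] [131.5  30.1] 1.1222
side 0.65 [273.0, 270.0, 328.0, 290.0] 756 [ 0.3862 -0.5644] [ 386.5 -564.1] [ 44.7 129.4] 0.0073
side 0.61 [338.0, 291.0, 406.0, 316.0] 931 [ 0.4957 -0.6756] [ 494.8 -674.7] [ 46.  125.8] -0.6244
top 0.89 [332.0, 170.0, 341.0, 214.0] 337 [ 0.4336 -0.4181] [ 432.8 -418.1] [ 27.  129.5] -0.036
top 0.64 [363.0, 135.0, 392.0, 171.0] 387 [ 0.5466 -0.5368] [ 546.1 -537.6] [ 32.4 138.1] -0.6444
top 0.59 [273.0, 233.0, 312.0, 250.0] 313 [ 0.2719 -0.2809] [ 271.9 -280.7] [123.7  25.1] 1.0985
top 0.49 [284.0, 176.0, 300.0, 194.0] 146 [ 0.4448 -0.2803] [ 442.6 -277.9] [26.7 59.4] -0.3943
```

```bash
python3 -m crank '[[[-0.04,-0.12,0],[0,0,-0.01]],[[-0.08,-0.26,0],[0,0,-0.03]],[[-0.12,-0.4,0],[0,0,-0.05]],[[-0.16,-0.54,0],[0,0,-0.065]],[[-0.2,-0.68,0],[0,0,-0.065]],[[-0.24,-0.82,0],[0,0,-0.065]],[[-0.26,-0.94,0],[0,0,-0.065]],[[-0.26,-0.94,0],[0,0,-0.065]]]' -1 50
python3 go.py .515 .105 .10 -.229
```

```text
time_s: 9.48
tcp_pos: [0.5016, -0.0454, 0.1168]
ee_rot: [-3.118, 0.35, 0.007]
contact_force: [-0.0, -0.3, -3.9]
width: 0.0276
finger_force: 50.0
shift [-0.081  -0.5981  0.0695] turn [-0.0017  0.0023  0.0026] tcp [ 0.5016 -0.0454  0.1168] 9.4833 [-0.  -0.3 -3.9] 0.027550506640351056
```

```bash
python3 -m crank '[[[-0.02,-0.13,0.02],[0,0,0]],[[-0.04,-0.27,0.04],[0,0,0]],[[-0.06,-0.41,0.06],[0,0,0]],[[-0.08,-0.53,0.07],[0,0,0]],[[-0.08,-0.6,0.07],[0,0,0]],[[-0.08,-0.6,0.07],[0,0,0]],[[-0.08,-0.6,0.07],[0,0,0]],[[-0.08,-0.6,0.07],[0,0,0]]]' -1 50
python3 go.py .515 .105 .10 -.229
python3 - <<'E'
from h import *
ims=[viewer.get_image(n) for n in("side","top")]
zz=sensors.state()["tcp_pos"][2]+.021
for n in("side","top"):
    for d in cut_out(n,"long_gauge")[:4]:
        print(n,round(d["score"],2),np.round(d["extent"]).tolist(),d["pixels"].sum(),*axis(n,d["pixels"],zz+.014))
a=np.clip(ims[0][100:200,230:330]*1.4,0,255);b=np.clip(ims[1][120:220,90:190]*1.4,0,255)
cv2.imwrite("pics/g5.png",cv2.resize(np.hstack([a,b]).astype(np.uint8),(800,400),interpolation=cv2.INTER_CUBIC))
E
```

```text
time_s: 10.15
tcp_pos: [0.5169, 0.0984, 0.1003]
ee_rot: [3.12, -0.36, -0.003]
contact_force: [-0.3, -0.0, -3.0]
width: 0.0277
finger_force: 50.0
shift [-0.0135 -0.0239  0.0013] turn [ 0.0007  0.001  -0.0003] tcp [0.5169 0.0984 0.1003] 10.15 [-0.3 -0.  -3. ] 0.02773399457887162
side 0.94 [205.0, 234.0, 226.0, 275.0] 507 [ 0.2422 -0.4206] [ 243.9 -417.5] [140.5  31.2] 1.1264
side 0.76 [343.0, 292.0, 406.0, 315.0] 818 [ 0.5039 -0.6638] [ 502.7 -663.1] [ 43.3 126.4] -0.6289
side 0.74 [238.0, 125.0, 285.0, 140.0] 350 [0.5243 0.0993] [522.3 102.8] [ 89.8 146.7] -0.2068
side 0.58 [273.0, 268.0, 334.0, 290.0] 757 [ 0.3921 -0.5504] [ 393. -550.] [ 45.3 132.4] 0.0191
top 0.84 [335.0, 170.0, 343.0, 214.0] 344 [ 0.4338 -0.4212] [ 433. -421.] [ 27.3 128. ] -0.0444
top 0.82 [269.0, 231.0, 312.0, 251.0] 337 [ 0.2742 -0.2771] [ 273.3 -277.7] [137.1  26.7] 1.1138
top 0.67 [164.0, 140.0, 175.0, 180.0] 58 [0.5124 0.092 ] [530.4  91.1] [ 16.1 121.1] -0.1371
top 0.65 [365.0, 133.0, 390.0, 169.0] 293 [ 0.5493 -0.5403] [ 550.8 -541. ] [ 25.4 132.7] -0.6386
```

View pics/g5.png

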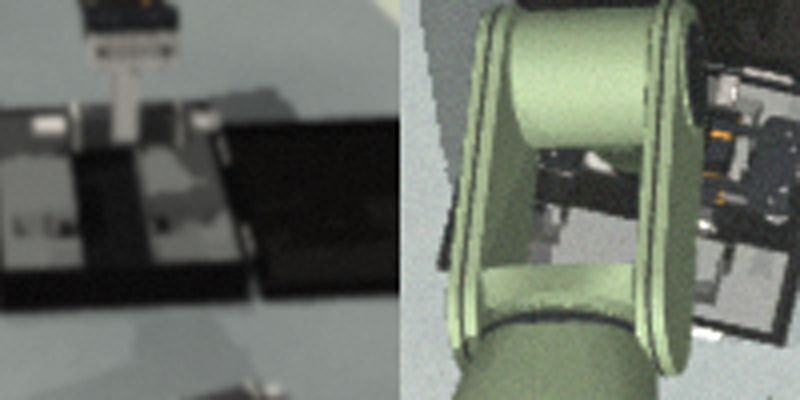

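```bash
python3 - <<'E'
from h import *
print(ray("side",[(261.5,130.6),(237.5,131.2),(285.5,130)],.1353).round(4))
a=-.229;x=np.array([np.cos(a),np.sin(a),0])
P=np.array([.5169,.0984,.1353]); print(proj("side",[P,P+.075*x,P-.075*x]).round(1))
P=np.array([.515,.105,.040]);print("cutout ends",(proj("side",[P+.086*x,P-.086*x])).round(1))
E
python3 -m crank '[[[-0.012,-0.024,0.05],[0,0,0]],[[-0.012,-0.024,0.1],[0,0,0]],[[-0.012,-0.024,0.1],[0,0,0]],[[-0.012,-0.024,0.1],[0,0,0]]]' -1 50
python3 go.py .515 .105 .031 -.229
```

```text
[[0.5217 0.1023 0.1353]
 [0.4464 0.1224 0.1353]
 [0.5975 0.0821 0.1353]]
[[260.5 131.4]
 [283.4 130.4]
 [237.4 132.3]]
cutout ends [[284.5 154.7]
 [233.7 156.9]]
time_s: 10.68
tcp_pos: [0.5153, 0.1053, 0.0759]
ee_rot: [3.12, -0.361, -0.003]
contact_force: [-0.6, -0.0, -2.9]
width: 0.0277
finger_force: 50.0
shift [-0.0005  0.0011  0.1795] turn [ 0.0003  0.001  -0.0006] tcp [0.5153 0.1053 0.0759] 10.6833 [-0.6 -0.  -2.9] 0.027687898234469235
```

```bash
python3 -m crank '[[[-0.006,0,0.06],[0,0,0]],[[-0.006,0,0.12],[0,0,0]],[[-0.006,0,0.18],[0,0,0]],[[-0.006,0,0.23],[0,0,0]],[[-0.006,0,0.256],[0,0,0]],[[-0.006,0,0.256],[0,0,0]],[[-0.006,0,0.256],[0,0,0]]]' -1 50
python3 -m crank '[[[0,0,0.016],[0,0,0]],[[0,0,0.032],[0,0,0]],[[0,0,0.032],[0,0,0]]]' -1 50
```

```text
time_s: 11.27
tcp_pos: [0.5152, 0.1061, 0.013]
ee_rot: [-3.121, 0.36, -0.001]
contact_force: [-0.8, 0.3, -2.5]
width: 0.0278
finger_force: 50.0
time_s: 11.52
tcp_pos: [0.5152, 0.1065, 0.0046]
ee_rot: [-3.12, 0.36, -0.002]
contact_force: [1.0, 1.2, -2.3]
width: 0.0276
finger_force: 50.0
```

```bash
for i in 1 ; do python3 -m crank '[[[0,0,0.008],[0,0,0]],[[0,0,0.016],[0,0,0]],[[0,0,0.016],[0,0,0]]]' -1 50; done
python3 -m crank '[[[0,0,0.006],[0,0,0]],[[0,0,0.012],[0,0,0]],[[0,0,0.012],[0,0,0]]]' -1 50
```

```text
time_s: 11.77
tcp_pos: [0.516, 0.107, 0.0012]
ee_rot: [-3.119, 0.359, -0.004]
contact_force: [1.7, 1.9, 0.9]
width: 0.0279
finger_force: 50.0
time_s: 12.02
tcp_pos: [0.5163, 0.1069, -0.0013]
ee_rot: [-3.12, 0.359, -0.005]
contact_force: [0.7, 3.8, 4.6]
width: 0.0283
finger_force: 50.0
```

```bash
python3 -m crank '[[[0,-0.008,0],[0,0,0]],[[0,-0.008,0.008],[0,0,0]],[[0,-0.008,0.012],[0,0,0]],[[0,-0.008,0.012],[0,0,0]]]' -1 50
python3 -m crank '[[[0,0,0.006],[0,0,0]],[[0,0,0.012],[0,0,0]],[[0,0,0.012],[0,0,0]]]' -1 50
```

```text
time_s: 12.35
tcp_pos: [0.5158, 0.1075, -0.004]
ee_rot: [3.12, -0.358, 0.002]
contact_force: [-3.1, -0.8, 9.9]
width: 0.0275
finger_force: 50.0
time_s: 12.6
tcp_pos: [0.5155, 0.1076, -0.006]
ee_rot: [3.12, -0.358, 0.0]
contact_force: [-7.3, -0.2, 17.2]
width: 0.0275
finger_force: 50.0
```

```bash
python3 -m crank '[[[-0.006,0,0],[0,0,0]],[[-0.006,0,0.006],[0,0,0]],[[-0.006,0,0.01],[0,0,0]],[[-0.006,0,0.01],[0,0,0]]]' -1 50
python3 -m crank '[[[0,0,0.004],[0,0,0]],[[0,0,0.008],[0,0,0]],[[0,0,0.008],[0,0,0]]]' -1 50
```

```text
time_s: 12.93
tcp_pos: [0.5157, 0.1076, -0.0061]
ee_rot: [3.119, -0.357, 0.004]
contact_force: [-10.5, -2.5, 29.2]
width: 0.0274
finger_force: 50.0
time_s: 13.18
tcp_pos: [0.5157, 0.1076, -0.0062]
ee_rot: [3.119, -0.357, 0.003]
contact_force: [-14.7, -3.0, 42.6]
width: 0.0275
finger_force: 50.0
```

```bash
python3 -m crank '[[[0,0,-0.012],[0,0,0]],[[0,0,-0.016],[0,0,0]],[[0,0,-0.016],[0,0,0]],[[0,0,-0.016],[0,0,0]]]' -0.2 50
python3 -m crank '[[[0,0,0],[0,0,0]],[[0,0,0],[0,0,0]],[[0,0,0],[0,0,0]],[[0,0,0],[0,0,0]],[[0,0,0],[0,0,0]],[[0,0,0],[0,0,0]]]' 0.2
python3 -m crank '[[[0,0,-0.05],[0,0,0]],[[0,0,-0.15],[0,0,0]],[[0,0,-0.3],[0,0,0]],[[0,0,-0.45],[0,0,0]],[[0,0,-0.6],[0,0,0]],[[0,0,-0.7],[0,0,0]],[[0,0,-0.7],[0,0,0]],[[0,0,-0.7],[0,0,0]]]' 0.2
python3 go.py .4 -.2 .2 -.229
```

```text
time_s: 13.52
tcp_pos: [0.5128, 0.1082, -0.0098]
ee_rot: [3.12, -0.359, -0.002]
contact_force: [-0.3, -0.1, -0.3]
width: 0.0377
finger_force: 0.0
time_s: 14.02
tcp_pos: [0.5136, 0.1086, -0.0092]
ee_rot: [3.121, -0.359, -0.0]
contact_force: [0.3, 0.5, -0.8]
width: 0.0567
finger_force: 0.0
time_s: 14.68
tcp_pos: [0.5152, 0.1087, 0.1681]
ee_rot: [-3.12, 0.359, -0.007]
contact_force: [-0.8, -0.4, -1.3]
width: 0.0562
finger_force: 0.0
shift [-0.1677  1.307  -0.1301] turn [-0.0006 -0.0023 -0.0001] tcp [0.5152 0.1087 0.1681] 14.6833 [-0.8 -0.4 -1.3] 0.05621903572691728
```

Move aside for a clear view.

```bash
python3 -m crank '[[[0,0.15,0],[0,0,0]],[[0,0.3,0],[0,0,0]],[[0,0.46,0],[0,0,0]],[[0,0.62,0],[0,0,0]],[[0,0.78,0],[0,0,0]],[[0,0.92,0],[0,0,0]],[[0,1,0],[0,0,0]],[[0,1,0],[0,0,0]]]'
python3 - <<'E'
from h import *
ims=[viewer.get_image(n) for n in("side","top")]
for n in("side","top"):
    for t in ("long_gauge","short_gauge"):
      for d in cut_out(n,t)[:5]:
        for z in (.028,.034): print(n,t,round(d["score"],2),np.round(d["extent"]).tolist(),d["pixels"].sum(),*axis(n,d["pixels"],z))
a=np.clip(ims[0][115:185,225:305]*1.5,0,255);b=np.clip(ims[1][130:210,120:220]*1.5,0,255)
cv2.imwrite("pics/g6.png",np.hstack([cv2.resize(a.astype(np.uint8),(400,350),interpolation=cv2.INTER_CUBIC),cv2.resize(b.astype(np.uint8),(400,350),interpolation=cv2.INTER_CUBIC)]))
E
```

```text
time_s: 15.35
tcp_pos: [0.4544, -0.1377, 0.1635]
ee_rot: [-3.12, 0.368, 0.007]
contact_force: [-0.2, 0.4, -0.1]
width: 0.0566
finger_force: 0.0
side long_gauge 0.85 [206.0, 236.0, 224.0, 275.0] 415 [ 0.2674 -0.3012] [ 268. -300.] [150.7  31.9] 1.1166
side long_gauge 0.85 [206.0, 236.0, 224.0, 275.0] 415 [ 0.266  -0.3077] [ 266.7 -306.5] [149.6  31.6] 1.1166
side long_gauge 0.71 [272.0, 267.0, 330.0, 289.0] 706 [ 0.4387 -0.4545] [ 439.7 -453.4] [ 50.6 148.5] -0.0068
side long_gauge 0.71 [272.0, 267.0, 330.0, 289.0] 706 [ 0.4361 -0.4598] [ 437.1 -458.7] [ 50.2 147.4] -0.0068
side long_gauge 0.69 [339.0, 293.0, 408.0, 319.0] 874 [ 0.566  -0.5837] [ 564.9 -583. ] [ 52.6 147.1] -0.6209
side long_gauge 0.69 [339.0, 293.0, 408.0, 319.0] 874 [ 0.5625 -0.5881] [ 561.4 -587.4] [ 52.3 146. ] -0.6209
side long_gauge 0.54 [238.0, 152.0, 282.0, 166.0] 277 [0.5082 0.1178] [518.7 120.2] [101.8 100.9] -0.241
side long_gauge 0.54 [238.0, 152.0, 282.0, 166.0] 277 [0.5051 0.1083] [515.6 110.7] [101.  100.2] -0.241
side short_gauge 0.53 [264.0, 192.0, 300.0, 212.0] 257 [ 0.5057 -0.1494] [ 505.6 -148.6] [
[... 283 characters left out ...]
5.0] 364 [ 0.443  -0.4409] [ 443.9 -440.9] [ 29.4 144.3] -0.0466
top long_gauge 0.8 [164.0, 147.0, 180.0, 188.0] 377 [0.5211 0.1056] [521.  105.3] [ 34.3 143.1] -0.2162
top long_gauge 0.8 [164.0, 147.0, 180.0, 188.0] 377 [0.5202 0.1045] [520.  104.2] [ 34.1 142.5] -0.2162
top long_gauge 0.58 [272.0, 230.0, 312.0, 251.0] 288 [ 0.2726 -0.2877] [ 272.6 -287.6] [139.5  24.5] 1.1063
top long_gauge 0.58 [272.0, 230.0, 312.0, 251.0] 288 [ 0.2727 -0.2871] [ 272.6 -287. ] [138.9  24.4] 1.1063
top short_gauge 0.63 [161.0, 146.0, 179.0, 190.0] 348 [0.5196 0.1065] [521.  105.4] [ 31.9 149.6] -0.2258
top short_gauge 0.63 [161.0, 146.0, 179.0, 190.0] 348 [0.5187 0.1054] [520.  104.3] [ 31.8 149. ] -0.2258
```

View pics/g6.png

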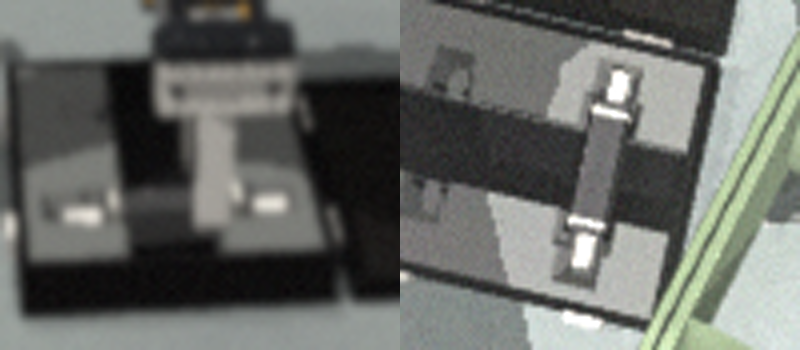

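The gauge is in the right (long) cutout, handle at about (600,165) in the crop. It sits about 5 mm towards the +x end, with the plug tip at (622,68) close to the end wall, so that end may be riding on the slope. I'll regrip, slide it towards −x and press again.

```bash
python3 go.py .5155 .1075 .05 -.225
python3 -m crank '[[[0,-0.15,0],[0,0,0]],[[0,-0.3,0],[0,0,0]],[[0,-0.46,0],[0,0,0]],[[0,-0.62,0],[0,0,0]],[[0,-0.78,0],[0,0,0]],[[0,-0.92,0],[0,0,0]],[[0,-1,0],[0,0,0]],[[0,-1,0],[0,0,0]]]'
python3 -m crank '[[[0,0,0],[0,0,0]],[[0,0,0],[0,0,0]],[[0,0,0],[0,0,0]]]'
python3 go.py .5155 .1075 -.006 -.225
```

```text
shift [ 0.0128 -0.9913  0.4617] turn [-0.0003  0.0007 -0.0011] tcp [ 0.4567 -0.1333  0.1653] 15.65 [-0.3 -0.6  0.8] 0.0561410540884431
time_s: 16.32
tcp_pos: [0.5137, 0.1138, 0.1659]
ee_rot: [-3.121, 0.348, -0.0]
contact_force: [-0.7, -1.0, 0.3]
width: 0.0565
finger_force: 0.0
time_s: 16.57
tcp_pos: [0.5133, 0.1079, 0.1658]
ee_rot: [3.12, -0.36, -0.001]
contact_force: [0.6, 0.5, 0.3]
width: 0.0564
finger_force: 0.0
shift [ 0.0092 -0.0007  0.6873] turn [ 0.0002  0.0001 -0.0024] tcp [0.5133 0.1079 0.1658] 16.5667 [0.6 0.5 0.3] 0.05637994569052507
```

```bash
python3 -m crank '[[[0.024,0,0.14],[0,0,0]],[[0.024,0,0.28],[0,0,0]],[[0.024,0,0.42],[0,0,0]],[[0.024,0,0.54],[0,0,0]],[[0.024,0,0.63],[0,0,0]],[[0.024,0,0.68],[0,0,0]],[[0.024,0,0.685],[0,0,0]],[[0.024,0,0.685],[0,0,0]]]'
python3 -m crank '[[[0,0,0],[0,0,0]],[[0,0,0],[0,0,0]],[[0,0,0],[0,0,0]],[[0,0,0],[0,0,0]],[[0,0,0],[0,0,0]],[[0,0,0],[0,0,0]],[[0,0,0],[0,0,0]],[[0,0,0],[0,0,0]]]' -1 50
python3 -m crank '[[[-0.008,0,0],[0,0,0]],[[-0.016,0,0],[0,0,0]],[[-0.02,0,0.004],[0,0,0]],[[-0.02,0,0.004],[0,0,0]]]'
```

```text
time_s: 17.23
tcp_pos: [0.5187, 0.1061, -0.006]
ee_rot: [3.12, -0.362, -0.003]
contact_force: [-0.3, -0.4, 0.6]
width: 0.0568
finger_force: 0.0
time_s: 17.9
tcp_pos: [0.5201, 0.1067, -0.0043]
ee_rot: [3.12, -0.359, 0.002]
contact_force: [-1.4, -2.8, 6.6]
width: 0.0274
finger_force: 50.0
time_s: 18.23
tcp_pos: [0.5198, 0.1069, -0.0041]
ee_rot: [3.12, -0.358, 0.016]
contact_force: [6.4, -6.0, 3.6]
width: 0.0275
finger_force: 50.0
```

```bash
python3 -m crank '[[[-0.008,0,0.004],[0,0,0]],[[-0.016,0,0.01],[0,0,0]],[[-0.016,0,0.014],[0,0,0]],[[-0.016,0,0.014],[0,0,0]]]'
python3 -m crank '[[[0,0,0.004],[0,0,0]],[[0,0,0.008],[0,0,0]],[[0,0,0.008],[0,0,0]]]'
python3 go.py .5155 .1075 -.006 -.225
```

```text
time_s: 18.57
tcp_pos: [0.5201, 0.107, -0.0044]
ee_rot: [3.119, -0.358, 0.028]
contact_force: [6.3, -8.7, 15.6]
width: 0.0276
finger_force: 50.0
time_s: 18.82
tcp_pos: [0.5203, 0.107, -0.0049]
ee_rot: [3.119, -0.357, 0.027]
contact_force: [2.2, -9.5, 24.2]
width: 0.0276
finger_force: 50.0
shift [-0.0191  0.0024  0.0041] turn [-0.0001 -0.0088 -0.0015] tcp [ 0.5203  0.107  -0.0049] 18.8167 [ 2.2 -9.5 24.2] 0.02755634062272746
```

```bash
python3 -m crank '[[[0.036,0,-0.01],[0,0,0]],[[0.036,0,-0.04],[0,0,0]],[[0.036,0,-0.07],[0,0,0]],[[0.03,0,-0.09],[0,0,0]],[[0.022,0,-0.09],[0,0,0]],[[0.022,0,-0.09],[0,0,0]],[[0.022,0,-0.09],[0,0,0]]]'
python3 go.py .5155 .1075 -.006 -.225
python3 - <<'E'
from h import *
im=viewer.get_image("side")
for d in cut_out("side","long_gauge"):
    if d["extent"][1]<200: print(d["extent"],d["score"],*axis("side",d["pixels"],sensors.state()["tcp_pos"][2]+.035))
cv2.imwrite("pics/side7.png",im)
E
```

```text
time_s: 19.4
tcp_pos: [0.5153, 0.1084, 0.0102]
ee_rot: [-3.121, 0.359, 0.002]
contact_force: [-0.2, 0.3, -3.0]
width: 0.0274
finger_force: 50.0
shift [0.0017 0.0031 0.0648] turn [-0.      0.0005 -0.0019] tcp [0.5153 0.1084 0.0102] 19.4 [-0.2  0.3 -3. ] 0.027417160471973012
[235.0, 148.4, 281.1, 159.9] 0.88 [0.5118 0.1085] [512.4 109.8] [ 79.1 149.1] -0.2534
[267.5, 193.7, 296.6, 211.5] 0.38 [ 0.4963 -0.1733] [ 497.  -173.3] [101.7  37.1] 0.184
```

```bash
python3 -m crank '[[[0,0.003,0.015],[0,0,0]],[[0,0.003,0.03],[0,0,0]],[[0,0.003,0.04],[0,0,0]],[[0,0.003,0.046],[0,0,0]],[[0,0.003,0.046],[0,0,0]]]'
python3 -m crank '[[[0,0,0.006],[0,0,0]],[[0,0,0.012],[0,0,0]],[[0,0,0.016],[0,0,0]],[[0,0,0.016],[0,0,0]]]'
```

```text
time_s: 19.92
tcp_pos: [0.5167, 0.1072, -0.0004]
ee_rot: [-3.121, 0.359, -0.002]
contact_force: [0.9, -0.2, 1.2]
width: 0.0273
finger_force: 50.0
time_s: 20.25
tcp_pos: [0.5171, 0.1072, -0.0043]
ee_rot: [-3.121, 0.359, -0.003]
contact_force: [0.8, -0.5, 3.8]
width: 0.0277
finger_force: 50.0
```

```bash
python3 -m crank '[[[0,0,0.006],[0,0,0]],[[0,0,0.012],[0,0,0]],[[0,0,0.012],[0,0,0]]]'
python3 -m crank '[[[0,0,0.006],[0,0,0]],[[0,0,0.012],[0,0,0]],[[0,0,0.012],[0,0,0]]]'
```

```text
time_s: 20.5
tcp_pos: [0.5176, 0.1071, -0.006]
ee_rot: [-3.121, 0.359, -0.004]
contact_force: [-0.4, -1.5, 11.6]
width: 0.0277
finger_force: 50.0
time_s: 20.75
tcp_pos: [0.5176, 0.1071, -0.006]
ee_rot: [3.121, -0.359, 0.002]
contact_force: [-9.3, -2.2, 31.3]
width: 0.0278
finger_force: 50.0
```

```bash
python3 -m crank '[[[0,0,-0.008],[0,0,0]],[[0,0,-0.012],[0,0,0]],[[0,0,-0.012],[0,0,0]],[[0,0,-0.012],[0,0,0]]]' 0.2
python3 -m crank '[[[0,0,0],[0,0,0]],[[0,0,0],[0,0,0]],[[0,0,0],[0,0,0]]]' 0.2
python3 -m crank '[[[0,0,-0.05],[0,0,0]],[[0,0,-0.15],[0,0,0]],[[0,0,-0.3],[0,0,0]],[[0,0,-0.45],[0,0,0]],[[0,0,-0.6],[0,0,0]],[[0,0,-0.7],[0,0,0]],[[0,0,-0.7],[0,0,0]],[[0,0,-0.7],[0,0,0]]]' 0.2
python3 -m crank '[[[0,0.15,0],[0,0,0]],[[0,0.3,0],[0,0,0]],[[0,0.46,0],[0,0,0]],[[0,0.62,0],[0,0,0]],[[0,0.78,0],[0,0,0]],[[0,0.92,0],[0,0,0]],[[0,1,0],[0,0,0]],[[0,1,0],[0,0,0]]]'
python3 -m crank '[[[0,0.15,0],[0,0,0]],[[0,0.3,0],[0,0,0]],[[0,0.3,0],[0,0,0]]]'
python3 - <<'E'
from h import *
ims=[viewer.get_image(n) for n in("side","top")]
for n in("side","top"):
    for t in ("long_gauge","short_gauge"):
      for d in cut_out(n,t)[:5]:
        if d["extent"][0]<300 and d["extent"][3]<225: print(n,t,round(d["score"],2),np.round(d["extent"]).tolist(),d["pixels"].sum(),*axis(n,d["pixels"],.030 if t[0]=="l" else .014))
a=np.clip(ims[0][115:185,225:305]*1.5,0,255);b=np.clip(ims[1][130:210,120:220]*1.5,0,255)
cv2.imwrite("pics/g7.png",np.hstack([cv2.resize(a.astype(np.uint8),(400,350),interpolation=cv2.INTER_CUBIC),cv2.resize(b.astype(np.uint8),(400,350),interpolation=cv2.INTER_CUBIC)]))
E
```

```text
time_s: 21.08
tcp_pos: [0.515, 0.1073, -0.0087]
ee_rot: [3.121, -0.359, -0.003]
contact_force: [0.7, 0.5, 0.8]
width: 0.051
finger_force: 0.0
time_s: 21.33
tcp_pos: [0.5154, 0.1073, -0.0084]
ee_rot: [3.121, -0.359, -0.002]
contact_force: [-0.0, 0.9, 0.7]
width: 0.0561
finger_force: 0.0
time_s: 22.0
tcp_pos: [0.5174, 0.1074, 0.1691]
ee_rot: [-3.12, 0.359, -0.007]
contact_force: [-0.7, -0.1, -0.5]
width: 0.0566
finger_force: 0.0
time_s: 22.67
tcp_pos: [0.4566, -0.139, 0.1646]
ee_rot: [-3.12, 0.368, 0.007]
contact_force: [0.6, 0.7, -0.6]
width: 0.0566
finger_force: 0.0
time_s: 22.92
tcp_pos: [0.4403, -0.2127, 0.1654]
ee_rot: [3.119, -0.366, -0.005]
contact_force: [0.4, 0.9, 0.8]
width: 0.056
finger_force: 0.0
side long_gauge 0.64 [242.0, 156.0, 267.0, 164.0] 205 [0.5032 0.113 ] [497.5 113.5] [65.4 78.2] -0.8089
side short_gauge 0.72 [265.0, 195.0, 298.0, 210.0] 248 [ 0.5084 -0.1351] [ 510.7 -135.8] [104.6  44.6] 0.1895
top long_gauge 0.58 [161.0, 146.0, 180.0, 190.0] 402 [0.5179 0.1064] [517.7 106.6] [ 36.7 149.4] -0.2286
top short_gauge 0.51 [160.0, 150.0, 181.0, 190.0] 415 [0.5149 0.1108] [518.3 110. ] [ 37.1 148.5] -0.2319
```

View pics/g7.png

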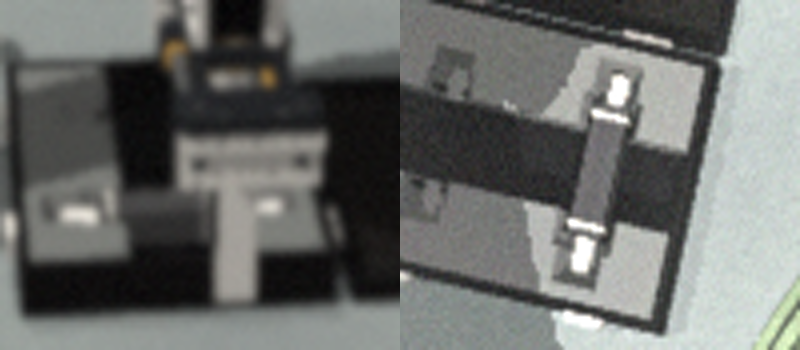

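```bash
python3 -c "
from workcell import job
print(job.sign_off())"
```

```text
the job is handed in; nothing more can be done
None
```

I pressed the long gauge into the long cutout until it met a firm stop at about 31 N; the last top picture shows it in line and about centred, and the short gauge still where it lay. The job is handed in, and no verdict came back.

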